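# Hang the 12-tooth gear carrier on the measuring stand

### The job

The small 12-tooth gear is next to be measured. Lift its carrier plate out of the blue rack, press the large end of its keyhole over the brass stud head on the grey stand, then slide it down until it is fully home on the stud, gear towards the front, and let go. Leave the carrier with the larger 20-tooth gear in the rack and do not disturb the loose parts lying about.

Things in the scene. Friction and masses are not known exactly. Their poses are not given: they have to be found in the camera images.
- carrier_12_centre (a point): Centre of the upright aluminium plate to hang: 70 (y) x 8 (x) x 172 mm high (z); -x is its front, with a brass 12-tooth gear of 35 mm outside diameter. Its top 46 mm is a bare grip tab, 40 mm wide, 8 mm thick, top edge 86 mm above this point: pinch it across the thickness from above. 0.24 to 0.39 kg.
- carrier_12_entry (a point): Centre of the large round end of the 12-tooth carrier's keyhole, diameter 21 mm, mid-thickness of the plate, 4 mm above its centre point. Axes as the plate. The keyhole goes right through; its narrow slot runs upwards from the large end.
- carrier_12_slot (a point): Point in the narrow slot (9 mm wide) of the 12-tooth carrier, mid-thickness, 22 mm above the entry centre: the stud's axis lies here when the plate is fully down, the slot's upper end resting on the stud. Axes as the plate.
- carrier_12_gear (a point): Centre of the 12-tooth gear, 13 mm in front of the plate's mid-plane, 46 mm above its lower edge; gear and nut stand out to 27 mm in front of the mid-plane. Axes as the plate.
- carrier_20_centre (a point): Centre of the other carrier plate, same plate and keyhole, but with a brass gear of 20 teeth, 55 mm outside diameter. It must stay in the rack.
- rack: Fixed blue base 70 x 196 x 12 mm; two stations at y = +50 and -50 mm hold the carriers in either order, standing on the base, fronts to -x. White channels 55 mm high (top 67 mm over the granite) guide their side edges (play 1.5 mm in thickness, 2 mm sideways): lift at least 60 mm straight up. Origin: centre of underside.
- stud (a point): On the stud's axis, 148 mm above the granite, 6 mm in front of the fixed stand's grey board. x points into the board, z up. Neck 6 mm diameter, from the board to 11.5 mm in front; then the brass head, 15 mm diameter, to 17 mm. Board 90 mm wide, 16 thick, top edge 14 mm above the axis; foot 14 mm thick, 40 mm out in front.
- milled_block_centre (a point): Bystander: loose light metal block, 50 x 16 x 40 mm, on the granite; centre.
- bush_1_centre (a point): Bystander: loose brass-coloured bush, 26 mm diameter, 25 mm high, upright; centre.
- steel_ring_centre (a point): Bystander: loose steel ring, 33 mm diameter, 20 mm high, lying flat; centre.

How it is judged (in metres and radians):
On the way, in this order (a step that is already met when the one before it is completed fails the run):
1. the 12-tooth carrier is lifted clear of the rack's channels (height (world z) of carrier_12_centre above 0.155 m), for 0.1 s.
2. the large end of the keyhole is over the stud, head through the plate (distance between carrier_12_entry and stud below 0.009 m and x of carrier_12_entry in the frame of stud above -0.0045 m), for 0.04 s.
At the end, for the whole second after the job is handed in: The 12-tooth carrier hangs at rest on the stud: slot point within 6 mm of the stud point and at most 3.5 mm above it, upright within 0.12 rad, square to the board within 0.2 rad, gear in front; the 20-tooth carrier and the three bystanders are within 20 mm of their starts (distance between carrier_12_slot and stud below 0.006 m and z of carrier_12_slot in the frame of stud below 0.0035 m and angle between carrier_12_centre's own z axis and vertical below 0.12 rad and x of carrier_12_gear in the frame of stud below -0.005 m and angle between the x axis of carrier_12_slot and the x axis of stud, either way round below 0.2 rad and linear speed of carrier_12 below 0.02 m/s and distance of each of carrier_20_centre, milled_block_centre, bush_1_centre, steel_ring_centre from where it was at the start of the episode below 0.02 m); the robot touches nothing.
It fails at once if the 20-tooth carrier is lifted or shifted (distance of carrier_20_centre from where it was at the start of the episode above 0.025 m).
It fails at once if a bystander is knocked away (distance of any of milled_block_centre, bush_1_centre, steel_ring_centre from where it was at the start of the episode above 0.025 m).
It also fails if it takes over 48 s, if anything falls off the work surface, if the arm or the gripper's body presses on something with over 40 N, if the wrist force passes 120 N, or if a joint passes its speed limit or range.

### The arm

A 6-joint arm with a two-finger parallel gripper is mounted at the origin on a cart in front of the work surface, level with it; the furniture and walls round the work are solid. World frame = base frame: x ahead of the robot, y to its left, z up, the work surface at z = 0. Lengths are in mm, angles in rad, forces in N, time in s.
With the tool pointing down it reaches from about 350 to 975 mm from the base axis. Payload 7.1 kg.
Tool frame: the origin (TCP) lies on the front face of the gripper's body, between the roots of the fingers; the fingertips stand 80 mm ahead of it and the grasp point (between the pads) lies 61 mm ahead of it (env.tips_ahead is the distance from the TCP to the fingertips, in mm); z points along the fingers, y is the direction in which the jaws open and shut (so a half turn about z gives the same grasp; the last joint's range is limited). The gripper opens to 88 mm and grips with 3 to 60 N. Pads are 20 mm wide; open, the fingers measure 115 mm over their backs; the gripper's body (75 mm by 178 mm) begins 61 mm behind the grasp point.
Start: joints at [1.151, 0.423, 1.63, -0, 1.089, -0.019], TCP at [243.815, 575.465, 302.675] pointing down, gripper open.
Joint ranges: [-3, 3], [-0.9, 2.11], [0.09, 2.58], [-1.31, 4.45], [0.11, 2.69], [-2.54, 2.54]. Speed limits (rad/s): [2.39, 2.39, 3.01, 3.14, 3.14, 3.14].

### API

Orientations are given as a unit quaternion [x, y, z, w].
In Python, from station import env, set_gripper, viewer, workorder gives the robot as it stands. Calls block until the motion is done:
- env.reach(position, orientation): joint-space move of the TCP to a pose.
- env.move_l(position, rot=None, rate=150, f_stop=None): straight line of the TCP; rot=None keeps the orientation; rate is the mean speed in mm/s. With f_stop (N) it stops when the force on the tool has changed by that much, and returns True; else False.
- env.move_joints(angles): joint-space move.
- set_gripper(opening): finger opening in mm; the grip force is fixed at half the most; returns when the fingers have stopped.
- env.hold(seconds).
- env.ik(position, orientation): joint angles nearest the present ones, or None.
- env.read_state(): the state.
- viewer.camera(name): name is "scene" or "top" or "wrist"; returns the picture (480x640x3 uint8, blue, green, red); there is no depth.
- viewer.camera_params(name): a dict with "fx", "fy", "cx", "cy" (pixels), "pose" (4x4, takes a point from camera to world coordinates); the wrist camera has in their place "tool_from_camera" (4x4, takes a point from camera to tool coordinates, whose origin is the TCP and whose axes are the flange's). Camera axes: x right, y up, looking along -z (the intrinsics and any distortion apply to the point x, -y, -z); pixel columns grow to the right and rows downward; lengths in mm; the calibration is good to about 2 mm. A picture is of the moment at which its call begins: read the wrist's pose just before it. camera_params takes no time and is no camera call.
A pose or a line that the arm cannot do raises env.IKError and nothing moves.
- workorder.sign_off(): hands the job in, once; it reports no verdict.
The state is a dict: "time_s": time; "qpos": joint angles; "dq": joint speeds; "tau": joint torques, N m; "tool_pos": TCP position; "orientation": TCP orientation; "force": force on the tool from outside, world axes, zero at the start; "wrist_torque": the same for the moment, N m; "width": finger opening in mm.
Only numpy, scipy, OpenCV 4.12 (cv2) and the standard library are available. Lean on these libraries where they do the work, as an engineer would, in place of code of your own. Each camera call takes 0.05 s, during which the arm holds its last target.

## Working session

There is one attempt and no reset: what is moved stays moved. The work goes in short steps, each a Python script; the robot and the scene stay as the last script left them, time stands still between calls to the robot, and variables do not carry over. Pictures are saved under pics/ and viewed, and the job is handed in when it is done.

```bash
mkdir -p pics; ls; python3 - <<'E'
from station import env, set_gripper, viewer, workorder
import cv2
s=env.read_state(); print(s)
for n in ("scene","top","wrist"):
    p=viewer.camera_params(n); print(n,p)
    cv2.imwrite(f"pics/{n}0.png",viewer.camera(n))
E
```

```text
pics
{'time_s': 0.0, 'qpos': array([ 1.15097680e+00,  4.23856817e-01,  1.63070212e+00, -2.49642622e-06,
        1.08857422e+00, -1.90018983e-02]), 'dq': array([ 0.00133149, -0.00054109, -0.00117244, -0.00096254,  0.00054836,
        0.00133024]), 'tau': array([ 9.01245094e-04, -5.44638813e+01, -2.73655790e+01,  6.44158269e-02,
        2.29493296e-02, -9.59846466e-05]), 'tool_pos': array([243.6567153 , 575.07401679, 301.88685717]), 'orientation': array([ 1.99069351e-01,  9.79985102e-01, -7.52025857e-04, -1.66569746e-04]), 'force': array([-0.15696651,  1.16829253, -0.16121132]), 'wrist_torque': array([-0.04007263, -0.07666302, -0.02016899]), 'width': 87.57516221447491}
scene {'fx': 619.8127260323076, 'fy': 619.8127260323076, 'cx': 320.160605255777, 'cy': 238.28247741209574, 'pose': array([[ 7.94945649e-01,  3.79443278e-01, -4.73375342e-01,
        -1.46889447e+02],
       [-6.06487707e-01,  4.77356617e-01, -6.35848506e-01,
        -8.86746444e+02],
       [-1.52995894e-02,  7.92561328e-01,  6.09600249e-01,
         9.23546351e+02],
       [ 0.00000000e+00,  0.00000000e+00,  0.00000000e
[... 259 characters left out ...]
2.84176990e-02,  8.07374188e-03,
        -3.82080724e+01],
       [ 9.57082583e-03,  5.29459212e-02,  9.98551515e-01,
         1.32363609e+03],
       [ 0.00000000e+00,  0.00000000e+00,  0.00000000e+00,
         1.00000000e+00]])}
wrist {'fx': 353.9156798397446, 'fy': 353.9156798397446, 'cx': 324.95644285579067, 'cy': 237.7906875385479, 'tool_from_camera': array([[-8.06343115e-04,  9.65408566e-01,  2.60740579e-01,
         7.13801559e+01],
       [ 9.99999418e-01,  9.65380532e-04, -4.81873553e-04,
         4.30411905e-01],
       [-7.16918736e-04,  2.60740039e-01, -9.65408783e-01,
        -8.25873743e+01],
       [ 0.00000000e+00,  0.00000000e+00,  0.00000000e+00,
         1.00000000e+00]])}
```

View pics/scene0.png

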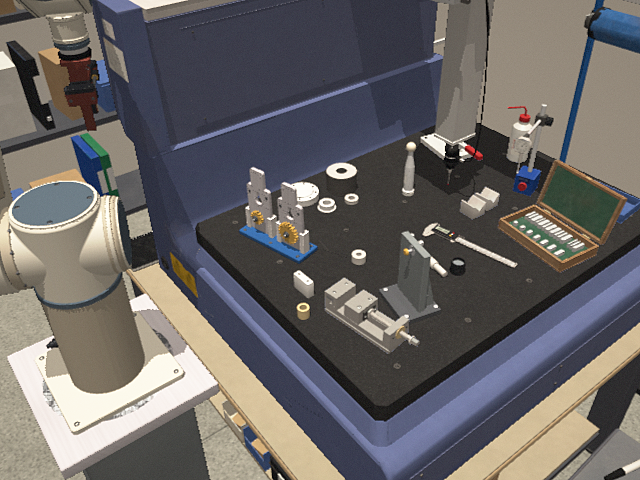

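View pics/top0.png

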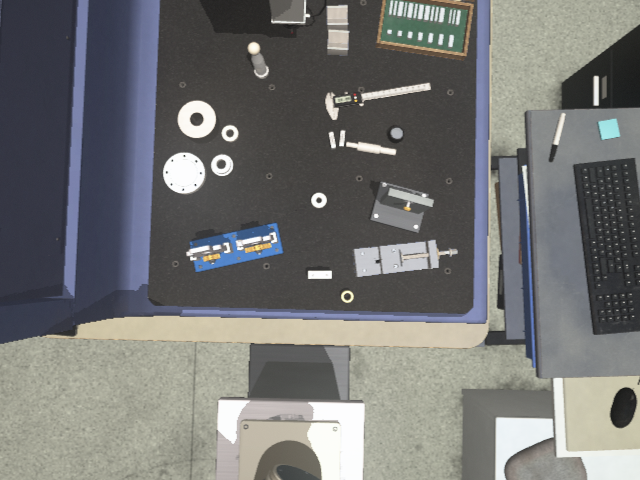

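View pics/wrist0.png

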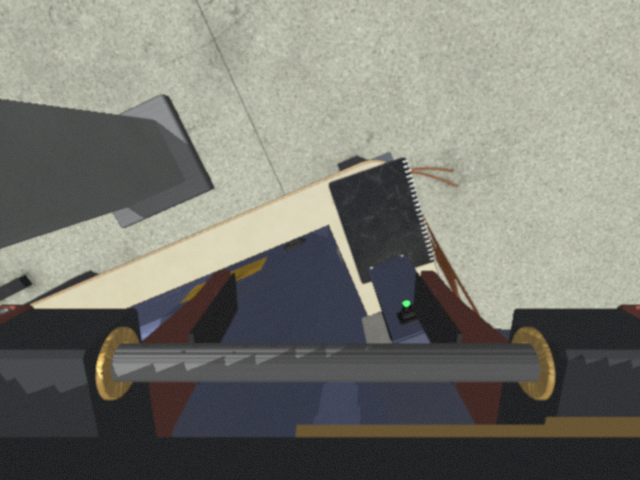

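```bash
python3 - <<'E'
import cv2
s=cv2.imread("pics/scene0.png");t=cv2.imread("pics/top0.png")
def c(im,x,y,w,h,k,n): cv2.imwrite(n,cv2.resize(im[y:y+h,x:x+w],None,fx=k,fy=k,interpolation=cv2.INTER_CUBIC))
c(s,230,160,100,100,6,"pics/s_rack.png")
c(s,370,220,100,100,6,"pics/s_stud.png")
c(t,170,210,130,75,6,"pics/t_rack.png")
c(t,340,165,120,120,5,"pics/t_stud.png")
E
```

```text
(no output)
```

View pics/s_rack.png

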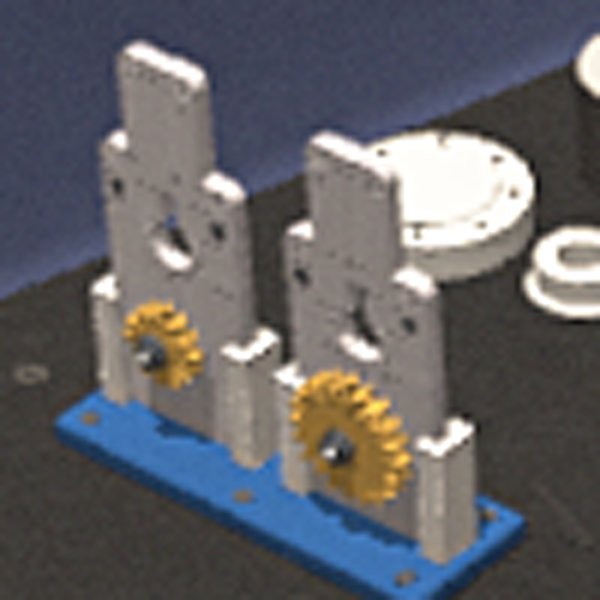

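View pics/s_stud.png

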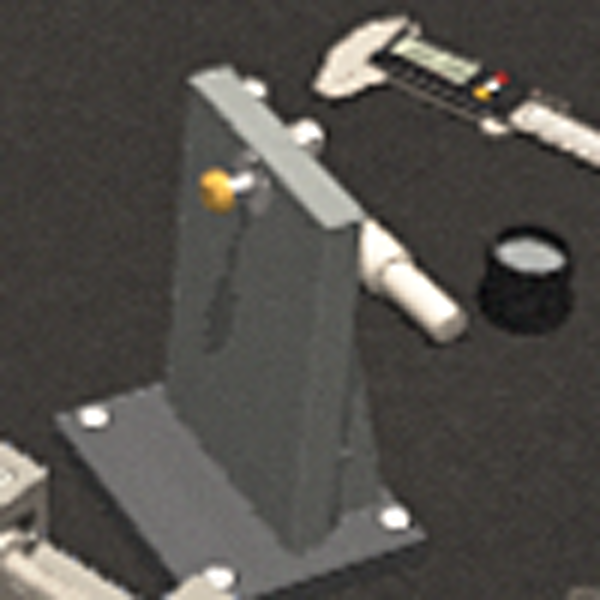

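View pics/t_rack.png

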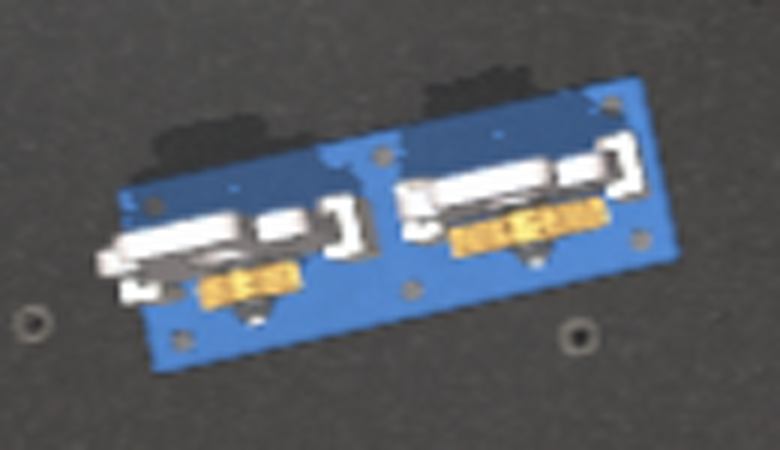

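View pics/t_stud.png

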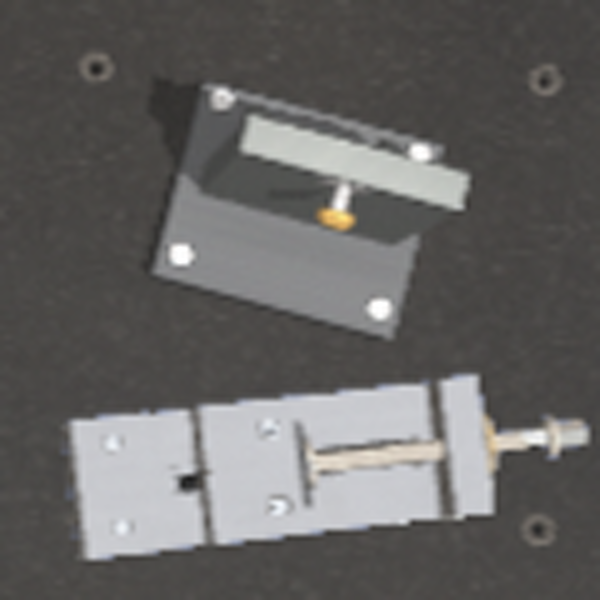

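```bash
cat > h.py <<'E'
import numpy as np, json
from scipy.optimize import least_squares
from scipy.spatial.transform import Rotation as R
from station import env, set_gripper, viewer, workorder
P={n:viewer.camera_params(n) for n in ("scene","top","wrist")}
def wrist_pose(st):
    T=np.eye(4);T[:3,:3]=R.from_quat(st["orientation"]).as_matrix();T[:3,3]=st["tool_pos"]
    return T@P["wrist"]["tool_from_camera"]
def proj(n,X,pose=None):
    p=P[n];M=np.linalg.inv(p["pose"] if pose is None else pose)
    c=np.atleast_2d(X)@M[:3,:3].T+M[:3,3]
    return np.c_[p["cx"]+p["fx"]*c[:,0]/-c[:,2],p["cy"]+p["fy"]*-c[:,1]/-c[:,2]]
def place(v,L):  # v=x,y,yaw
    c,s=np.cos(v[2]),np.sin(v[2]);L=np.atleast_2d(np.array(L,float))
    return np.c_[v[0]+c*L[:,0]-s*L[:,1],v[1]+s*L[:,0]+c*L[:,1],L[:,2]]
def fit(obs,x0):
    # obs: list (cam, local pt, pixel, pose|None)
    f=lambda v:np.concatenate([(proj(o[0],place(v,o[1]),o[3] if len(o)>3 else None)[0]-o[2]) for o in obs])
    r=least_squares(f,x0,loss="soft_l1");return r.x,f(r.x).reshape(-1,2)
def crop(u,v,x,y,k): return np.array([x+(u+.5)/k-.5,y+(v+.5)/k-.5])
E
cat > m1.py <<'E'
from h import *
np.set_printoptions(precision=2,suppress=True)
T=lambda u,v:crop(u,v,170,210,6); S=lambda u,v:crop(u,v,230,160,6)
T2=lambda u,v:crop(u,v,340,165,5); S2=lambda u,v:crop(u,v,370,220,6)
base_t=[("top",(35,98,12),T(118,188)),("top",(35,-98,12),T(642,77)),("top",(-35,-98,12),T(682,258)),("top",(-35,98,12),T(153,372))]
base_s=[("scene",(-35,98,12),S(53,428)),("scene",(35,-98,12),S(525,520))]
tab_t=[("top",(4,20,184),T(116,238)),("top",(4,-20,184),T(237,212)),("top",(-4,-20,184),T(242,236)),("top",(-4,20,184),T(118,262))]
tab_s=[("scene",(-4,20,184),S(120,55)),("scene",(4,20,184),S(140,40)),("scene",(4,-20,184),S(210,73)),("scene",(-4,-20,184),S(196,90))]
for n,o in (("base top",base_t),("base scene+top",base_t+base_s),("tab top",tab_t),("tab scene",tab_s),("tab both",tab_t+tab_s)):
    v,r=fit(o,[430,220,.2]);print(n,v,np.abs(r).max());
    if n.startswith("base"): print("  station",place(v,[0,50,0]))
bt=[("top",(6,45,162),T2(243,152)),("top",(22,45,162),T2(250,115)),("top",(22,-45,162),T2(470,175)),("top",(6,-45,162),T2(463,210))]
bs=[("scene",(6,45,162),S2(190,78)),("scene",(22,45,162),S2(232,65)),("scene",(22,-45,162),S2(363,215)),("scene",(6,-45,162),S2(328,227))]
hd=[("top",(-8.25,0,148),T2(337,215)),("scene",(-8.25,0,148),S2(217,190))]
for n,o in (("board top",bt),("board scene",bs),("both",bt+bs),("all",bt+bs+hd)):
    v,r=fit(o,[480,-180,-.25]);print(n,v,np.abs(r).max(),[proj(c,place(v,l))[0]-p for c,l,p in hd])
E
python3 m1.py
```

```text
base top [479.24 129.24   6.52] 0.5997982912469979
  station [[467.38 177.81   0.  ]]
base scene+top [479.24 129.18   0.24] 0.6759639077445456
  station [[467.35 177.74   0.  ]]
tab top [467.22 176.72   0.24] 0.42176197228920387
tab scene [469.47 177.17   0.2 ] 0.7804841010106429
tab both [467.85 176.54   0.23] 1.106361058807039
board top [ 566.74 -222.81 -157.31] 0.6979629653251891 [array([-0.09,  1.33]), array([-0.46,  1.69])]
board scene [ 569.   -220.73   12.31] 0.8845625604583915 [array([-1.21,  0.13]), array([-0.4 ,  0.68])]
both [ 567.39 -222.25  -25.37] 1.0143395273341298 [array([-0.41,  0.98]), array([-0.44,  1.4 ])]
all [ 567.87 -222.22  -19.09] 1.2968523616740981 [array([-0.42,  0.74]), array([-0.27,  1.3 ])]
```

```bash
cat >> h.py <<'E'
def qA(yaw): # tool down, tool y = plate +x, tool x = plate +y
    c,s=np.cos(yaw),np.sin(yaw)
    return R.from_matrix(np.array([[-s,c,0],[c,s,0],[0,0,-1]]).copy()).as_quat()
import cv2
def snap(cam,name):
    st=env.read_state(); im=viewer.camera(cam); cv2.imwrite(f"pics/{name}.png",im); np.save(f"pics/{name}.npy",wrist_pose(st)); return im
E
python3 - <<'E'
from h import *
np.set_printoptions(precision=3,suppress=True)
p=P["top"]
for (u,v),z in (((155,300),0),((80,320),0),((80,320),150),((80,320),300)):
    d=p["pose"][:3,:3]@np.array([(u-p["cx"])/p["fx"],-(v-p["cy"])/p["fy"],-1]);o=p["pose"][:3,3];print(u,v,z,o+d*(z-o[2])/d[2])
for pos,y in (((467.4,177.5,335),.237),((467.4,177.5,450),.237),((467.4,177.5,230),.237),((567.5,-222,272),-.24),((567.5,-222,450),-.24)):
    print(env.ik(pos,qA(y)))
E
```

```text
155 300 0 [358.3   303.824   0.   ]
80 320 0 [310.398 465.133   0.   ]
80 320 150 [324.527 408.092 150.   ]
80 320 300 [338.657 351.052 300.   ]
[ 0.339  0.198  1.871 -0.     1.073  0.102]
[ 0.339  0.086  1.731 -0.     1.324  0.102]
[ 0.339  0.347  1.957 -0.     0.837  0.102]
[-0.392  0.436  1.689 -0.     1.016 -0.152]
[-0.392  0.271  1.507 -0.     1.364 -0.152]
```

```bash
python3 - <<'E'
from h import *
env.move_l([160,360,330],rate=250)
env.reach([467.4,177.5,345],qA(.237)); env.hold(.2)
print(env.read_state()["tool_pos"],env.read_state()["time_s"])
snap("wrist","w1")
E
```

```text
[466.80594877 178.37097802 345.0426498 ] 2.775
```

View pics/w1.png

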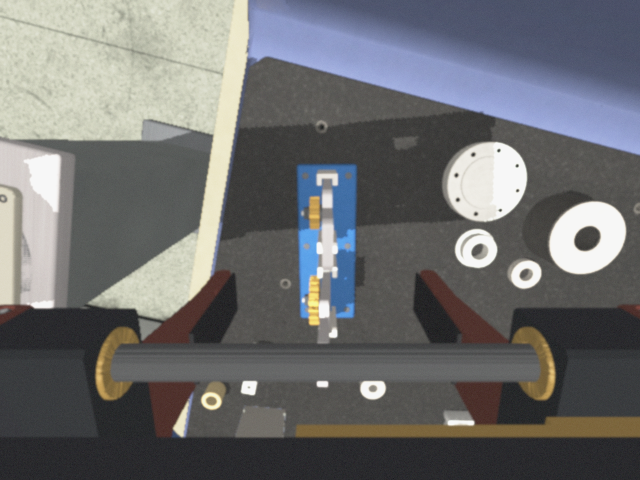

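```bash
python3 - <<'E'
import cv2
im=cv2.imread("pics/w1.png");cv2.imwrite("pics/w1c.png",cv2.resize(im[155:345,260:400],None,fx=4,fy=4,interpolation=cv2.INTER_CUBIC)[:600+160])
E
```

```text
(no output)
```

View pics/w1c.png

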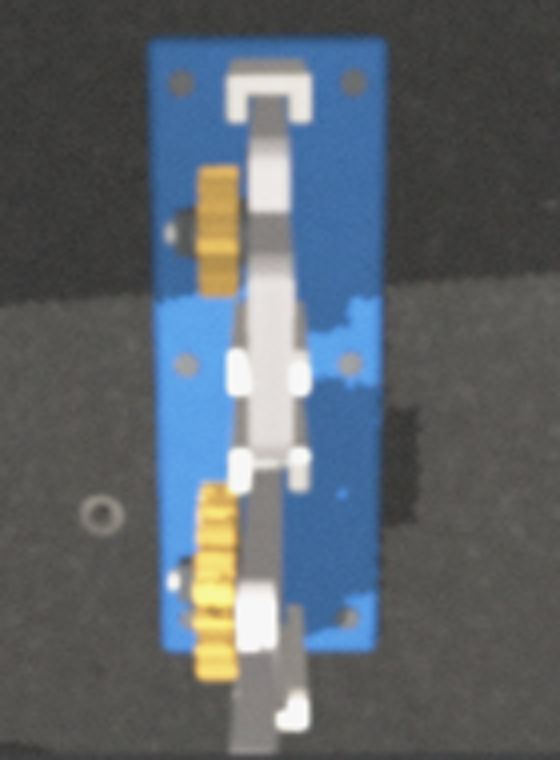

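```bash
cat > m2.py <<'E'
exec(open("m1.py").read().split("for n,o")[0])
pw=np.load("pics/w1.npy"); W=lambda u,v:crop(u,v,260,155,4)
bw=[("wrist",(-35,98,12),W(148,39),pw),("wrist",(35,98,12),W(387,40),pw),("wrist",(35,-98,12),W(378,652),pw),("wrist",(-35,-98,12),W(161,650),pw)]
tw=[("wrist",(-4,20,184),W(246,286),pw),("wrist",(4,20,184),W(295,284),pw),("wrist",(4,-20,184),W(299,460),pw),("wrist",(-4,-20,184),W(248,458),pw)]
for n,o in (("base w",bw),("base all",bw+base_t+base_s),("tab w",tw),("tab all",tw+tab_t+tab_s)):
    v,r=fit(o,[467,150,.2]);print(n,v,np.abs(r).max(),place(v,[0,50,0])[0] if "base" in n else "")
    if n[-1]=="w": print(r)
E
python3 m2.py
```

```text
base w [481.58 129.72   0.24] 1.161785142779081 [469.6  178.27   0.  ]
[[-0.44 -0.31]
 [ 0.59 -0.79]
 [-0.18  0.47]
 [ 0.06  1.16]]
base all [480.94 129.61   0.24] 1.4653946274782754 [468.98 178.16   0.  ]
tab w [470.16 175.07   0.25] 7.632771962632944 
[[ 0.44 -2.48]
 [-0.47 -2.16]
 [-0.89  6.96]
 [ 0.97  7.63]]
tab all [469.3  176.95   0.24] 5.356758658790284
```

```bash
sed -i 's/W(246,286)/W(248,252)/;s/W(295,284)/W(293,252)/' m2.py; python3 m2.py; python3 - <<'E'
import cv2
im=cv2.imread("pics/w1.png");cv2.imwrite("pics/w1d.png",cv2.resize(im[200:290,295:355],None,fx=8,fy=8,interpolation=cv2.INTER_CUBIC)[:600+160])
E
```

```text
base w [481.58 129.72   0.24] 1.161785142779081 [469.6  178.27   0.  ]
[[-0.44 -0.31]
 [ 0.59 -0.79]
 [-0.18  0.47]
 [ 0.06  1.16]]
base all [480.94 129.61   0.24] 1.4653946274782754 [468.98 178.16   0.  ]
tab w [468.99 179.8    0.25] 1.3798838168755765 
[[-0.07 -0.76]
 [ 0.08 -0.93]
 [-0.92  0.72]
 [ 0.89  1.38]]
tab all [468.86 179.19   0.25] 2.072891568439445
```

View pics/w1d.png

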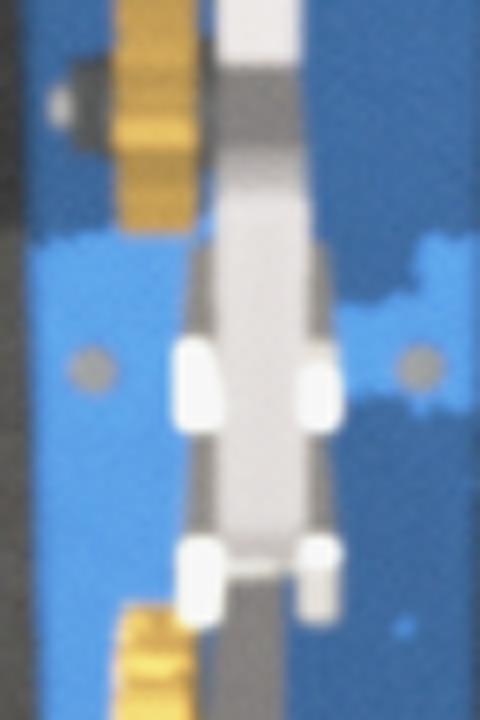

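```bash
python3 - <<'E'
from h import *
np.set_printoptions(precision=2,suppress=True)
q=qA(.24)
env.reach([468.9,178.2,290],q)
env.move_l([468.9,178.2,230],q,rate=100,f_stop=15)
set_gripper(0); env.hold(.2)
s=env.read_state();print(s["width"],s["tool_pos"],s["force"],s["wrist_torque"],s["time_s"])
snap("wrist","w2"); snap("scene","s2")
E
```

```text
7.871258648000356 [468.86 178.21 229.97] [ 0.32 -0.21 -0.39] [-0.01  0.1   0.01] 5.3083
```

View pics/w2.png

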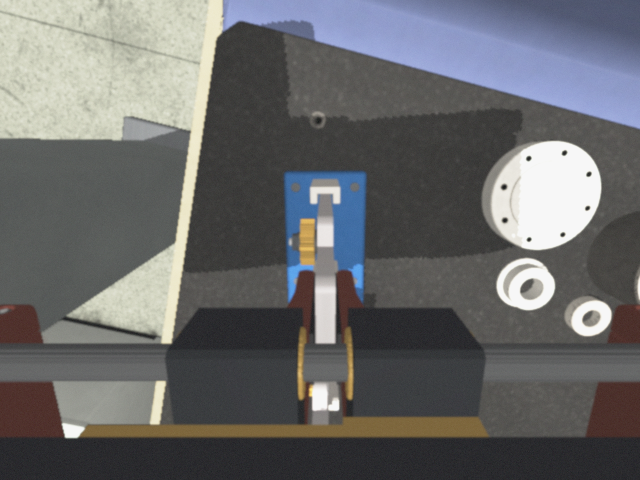

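View pics/s2.png

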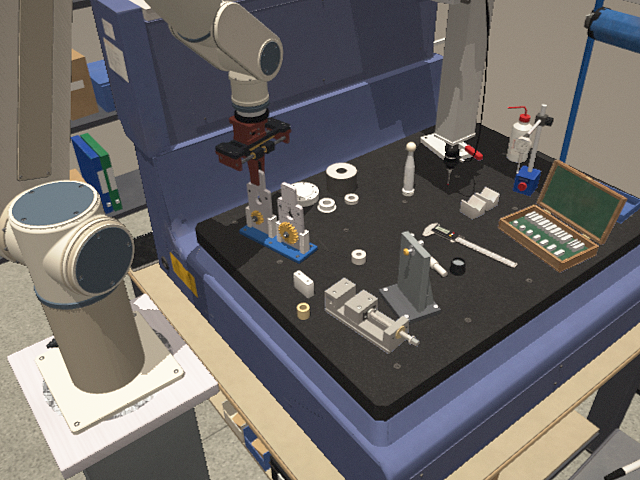

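```bash
python3 - <<'E'
from h import *
np.set_printoptions(precision=2,suppress=True)
env.move_l([468.9,178.2,310],rate=80)
s=env.read_state();print(s["width"],s["force"])
env.move_l([468.9,178.2,455],rate=200)
st=[568.5,-221.5,-.24]
p=place(st,[-50,0,0])[0]
env.reach([p[0],p[1],455],qA(-.24))
env.move_l([p[0],p[1],276],rate=150)
env.hold(.3)
s=env.read_state();print(s["width"],s["tool_pos"],s["force"],s["time_s"])
snap("wrist","w3"); snap("scene","s3"); snap("top","t3")
a=cv2.imread("pics/s3.png")
cv2.imwrite("pics/s3c.png",cv2.resize(a[200:320,350:460],None,fx=5,fy=5,interpolation=cv2.INTER_CUBIC))
a=cv2.imread("pics/t3.png")
cv2.imwrite("pics/t3c.png",cv2.resize(a[160:260,340:450],None,fx=6,fy=6,interpolation=cv2.INTER_CUBIC))
E
```

```text
7.620442003631527 [ 0.04  0.01 -3.36]
7.954927103827239 [ 520.06 -209.69  276.46] [-0.28  0.07 -4.02] 10.525
```

View pics/w3.png

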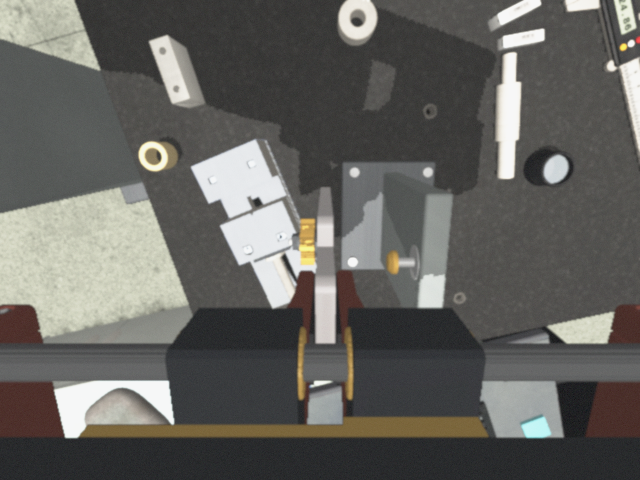

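View pics/s3c.png

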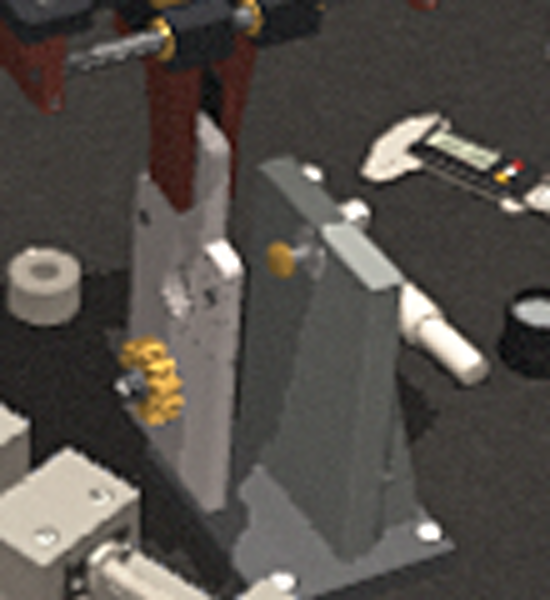

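View pics/t3c.png

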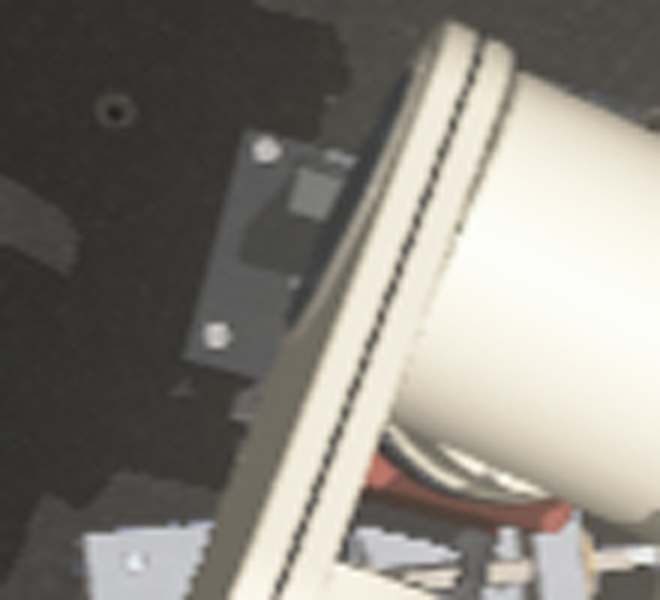

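View pics/s3.png

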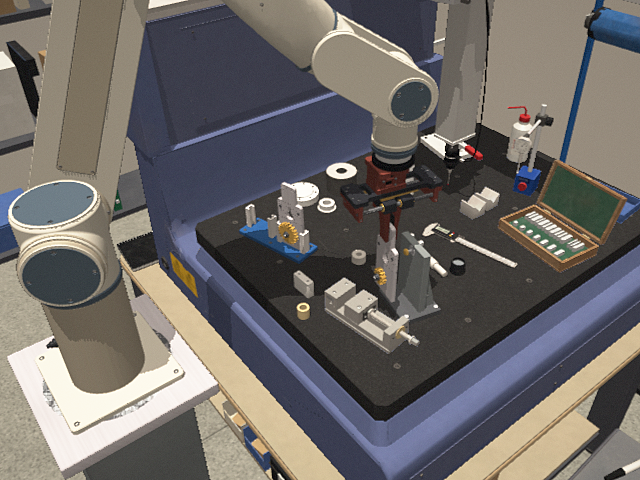

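```bash
python3 - <<'E'
import cv2
im=cv2.imread("pics/w3.png");cv2.imwrite("pics/w3c.png",cv2.resize(im[180:320,290:460],None,fx=4.5,fy=4.5,interpolation=cv2.INTER_CUBIC))
a=cv2.imread("pics/s3.png")
cv2.imwrite("pics/s3d.png",cv2.resize(a[230:290,370:440],None,fx=10,fy=10,interpolation=cv2.INTER_CUBIC))
E
```

```text
(no output)
```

View pics/w3c.png

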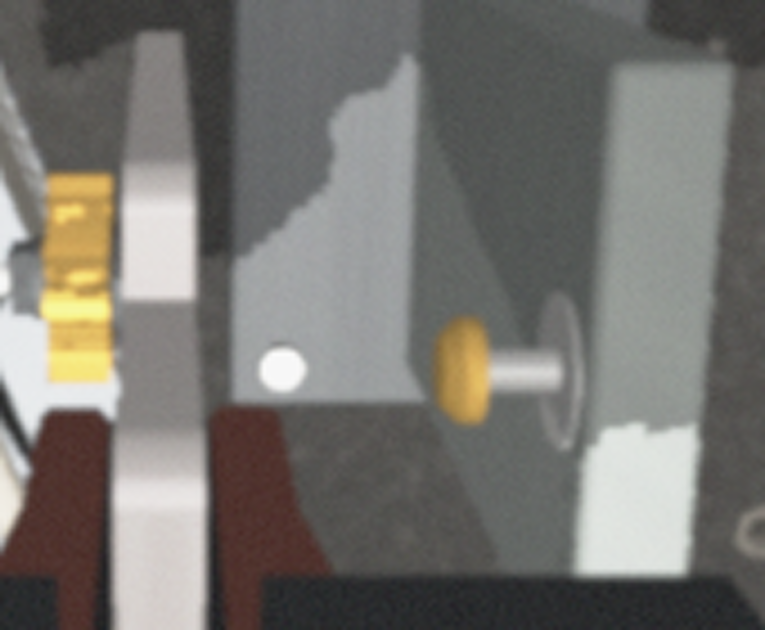

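View pics/s3d.png

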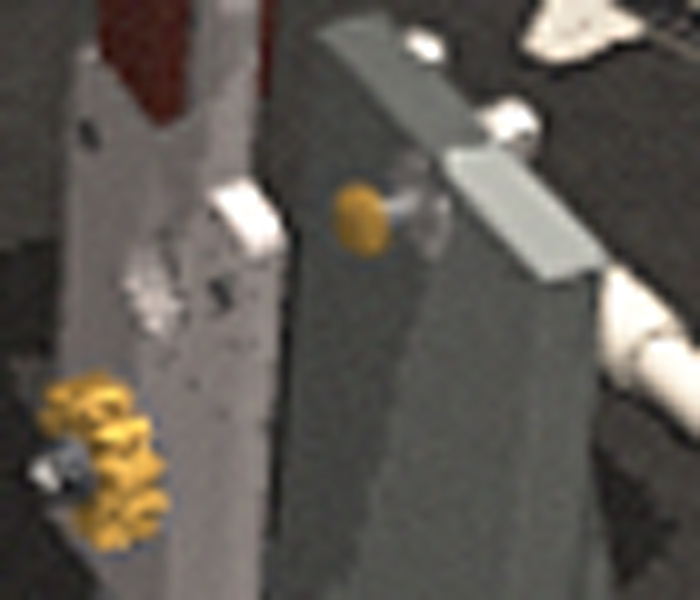

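```bash
cat > m3.py <<'E'
from h import *
np.set_printoptions(precision=2,suppress=True)
pw=np.load("pics/w3.npy"); W=lambda u,v:crop(u,v,290,180,4.5)
so=[("wrist",(6,45,162),W(612,63),pw),("wrist",(22,45,162),W(732,65),pw),("wrist",(-8.25,0,148),W(463,371),pw)]
v,r=fit(so,[568,-221,-.24]);print("stud wrist",v,r)
# plate: x,y,z,yaw,
po=[((-4,20,40),W(120,298)),((4,20,40),W(200,298)),((-4,35,-86),W(136,33)),((4,35,-86),W(183,33)),((-4,20,86),W(111,495)),((4,20,86),W(208,495))]
def f(a):
    Rm=R.from_euler("zyx",[a[3],a[4],a[5]]).as_matrix()
    X=np.array([o[0] for o in po])@Rm.T+a[:3]
    return (proj("wrist",X,pw)-np.array([o[1] for o in po])).ravel()
r=least_squares(f,[520,-210,144,-.24,0,0],loss="soft_l1");print("plate wrist",r.x);print(r.fun.reshape(-1,2))
st=[568.5,-221.5,-.24]; pl=[520.06,-209.69,-.24]
def rot(L,v,z): return place(v,np.array(L)+[0,0,z])
t=np.linspace(0,2*np.pi,33)
ent=np.c_[-4+0*t,10.5*np.sin(t),4+10.5*np.cos(t)]
slot=np.array([[-4,4.5,10],[-4,4.5,26],[-4,-4.5,26],[-4,-4.5,10]])
outl=np.array([[-4,-35,-86],[-4,35,-86],[-4,35,40],[-4,20,40],[-4,20,86],[-4,-20,86],[-4,-20,40],[-4,-35,40],[-4,-35,-86]])
shr=np.array([[-4,-20,40],[-4,-35,40],[4,-35,40],[4,-20,40]])
head=np.c_[-11+0*t,7.5*np.sin(t),7.5*np.cos(t)]
brd=np.array([[6,45,14],[22,45,14],[22,-45,14],[6,-45,14],[6,45,14]])
def draw(cam,pose,x,y,w,h,k,src,out):
    im=cv2.resize(cv2.imread(src)[y:y+h,x:x+w],None,fx=k,fy=k,interpolation=cv2.INTER_CUBIC)
    for L,vv,z,c in ((ent,pl,144,(0,255,0)),(slot,pl,144,(0,255,0)),(outl,pl,144,(0,255,255)),(shr,pl,144,(255,255,0)),(head,st,148,(0,0,255)),(brd,st,148,(255,0,255))):
        q=(proj(cam,rot(L,vv,z),pose)-[x,y]+.5)*k-.5
        cv2.polylines(im,[np.round(q).astype(int)],False,c,1)
    cv2.imwrite(out,im)
draw("scene",None,370,225,70,60,10,"pics/s3.png","pics/s3o.png")
draw("wrist",pw,290,180,170,140,4.5,"pics/w3.png","pics/w3o.png")
E
python3 m3.py
```

```text
stud wrist [ 569.03 -222.97   -0.23] [[-0.6   0.27]
 [ 1.43 -0.63]
 [-0.37  0.38]]
plate wrist [ 521.35 -205.81  165.32   -0.24    0.     -0.01]
[[ 0.06  3.84]
 [-0.12  3.78]
 [ 0.17 -0.46]
 [-0.14 -0.5 ]
 [-1.31 -0.57]
 [ 1.47 -0.65]]
```

View pics/s3o.png

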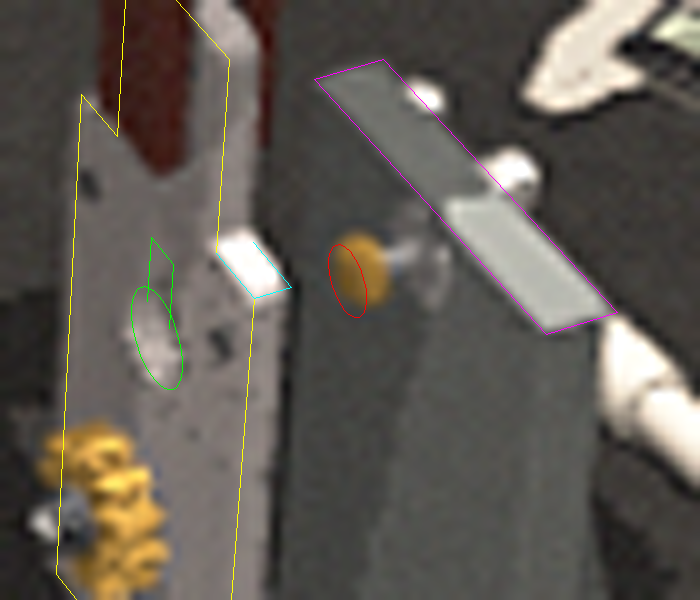

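View pics/w3o.png

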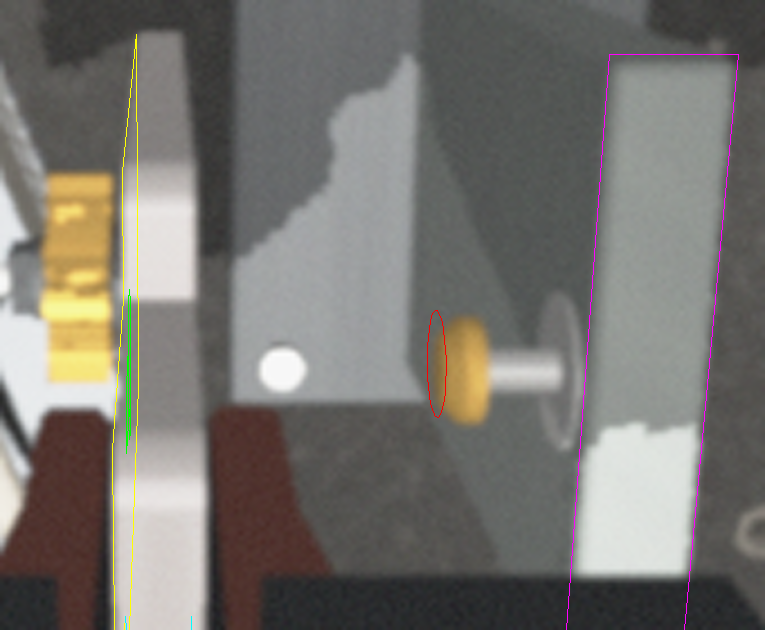

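```bash
cat > m4.py <<'E'
from h import *
np.set_printoptions(precision=2,suppress=True)
pw=np.load("pics/w3.npy")
def blob(src,x,y,w,h):
    im=cv2.imread(src)[y:y+h,x:x+w].astype(int); sat=im[:,:,2]-im[:,:,0]
    wt=np.clip(sat-20,0,60)/60.; yy,xx=np.mgrid[:h,:w]; return np.array([(wt*xx).sum()/wt.sum()+x,(wt*yy).sum()/wt.sum()+y]),wt.sum()
t=np.linspace(0,2*np.pi,40,endpoint=False)
def sil(v,cam,pose):
    L=np.vstack([np.c_[a+0*t,rr*np.sin(t),148+rr*np.cos(t)] for a,rr in ((-11,6),(-9.8,7.5),(-6.7,7.5),(-5.5,6.5))])
    q=proj(cam,place(v,L),pose).astype(np.float32); m=cv2.moments(cv2.convexHull(q)); return np.array([m["m10"]/m["m00"],m["m01"]/m["m00"]]),m["m00"]
for cam,src,roi,pose in (("scene","pics/s3.png",(400,245,12,14),None),("scene","pics/scene0.png",(400,245,12,14),None),("top","pics/top0.png",(402,203,12,12),None),("wrist","pics/w3.png",(382,246,20,34),pw)):
    for v in ([568.5,-221.5,-.24],[569,-223,-.23]): print(cam,blob(src,*roi),sil(v,cam,pose))
E
python3 m4.py
```

```text
scene (array([405.8 , 251.44]), np.float64(29.0)) (array([405.53, 252.23]), 32.64456256758422)
scene (array([405.8 , 251.44]), np.float64(29.0)) (array([406.26, 252.53]), 32.891939788125455)
scene (array([405.69, 251.26]), np.float64(33.083333333333336)) (array([405.53, 252.23]), 32.64456256758422)
scene (array([405.69, 251.26]), np.float64(33.083333333333336)) (array([406.26, 252.53]), 32.891939788125455)
top (array([406.78, 208.3 ]), np.float64(24.3)) (array([406.24, 207.98]), 25.092505987966433)
top (array([406.78, 208.3 ]), np.float64(24.3)) (array([407.05, 207.76]), 25.080359003972262)
wrist (array([392.59, 262.12]), np.float64(240.35000000000002)) (array([391.13, 260.32]), 261.9101735018194)
wrist (array([392.59, 262.12]), np.float64(240.35000000000002)) (array([392.36, 262.46]), 261.2762618982233)
```

```bash
python3 - <<'E'
from h import *
np.set_printoptions(precision=2,suppress=True)
st=[568.9,-222.5,-.237]
p=place(st,[-17.5,0,276.8])[0]
print(env.move_l(p,qA(-.237),rate=60,f_stop=8)); env.hold(.3)
s=env.read_state();print(s["width"],s["tool_pos"],s["force"],s["time_s"])
snap("wrist","w4"); snap("scene","s4")
E
sed -e 's/w3/w4/g;s/s3/s4/g;s/pl=\[.*\]/pl=[0,0,0]/' m3.py > m5.py
python3 - <<'E'
s=open('m5.py').read()
s=s.replace("st=[568.5,-221.5,-.24]; pl=[0,0,0]","st=[568.9,-222.5,-.237]; pl=list(place(st,[-17.5,0,0])[0][:2])+[-.237]")
i=s.index("so=[");j=s.index("st=[")
open('m5.py','w').write((s[:i]+s[j:]).replace("144","144.8"))
E
python3 m5.py
```

```text
False
7.716356032040593 [ 551.71 -218.36  276.87] [-0.73  0.03 -4.02] 11.675
```

View pics/s4o.png

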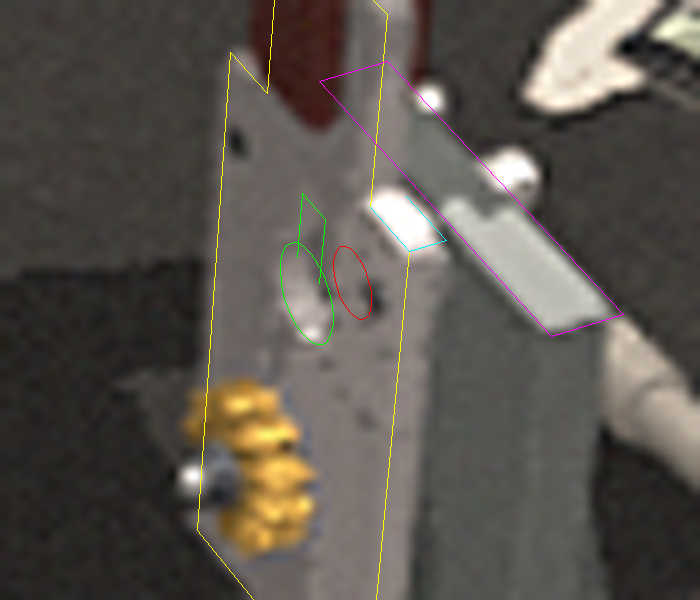

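View pics/w4o.png

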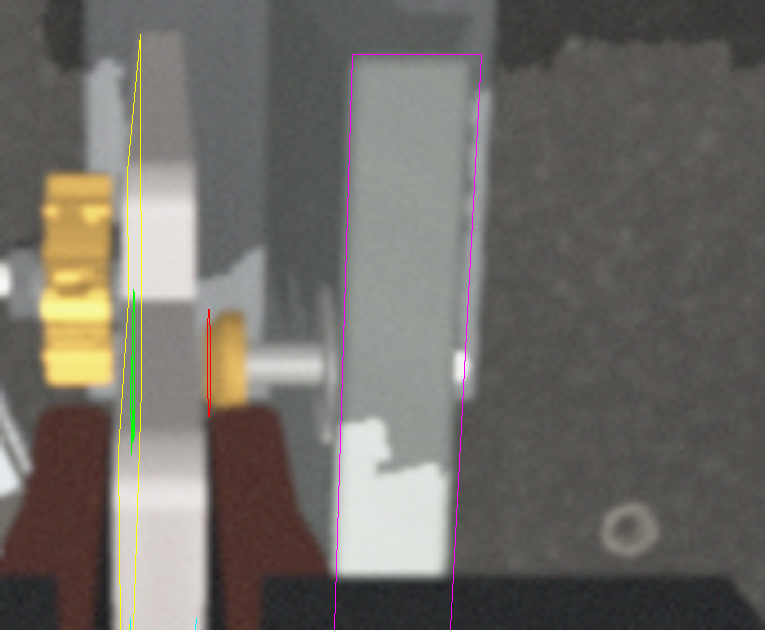

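```bash
python3 - <<'E'
from h import *
np.set_printoptions(precision=2,suppress=True)
st=[568.9,-222.5,-.237]
inv=lambda p:np.array([[np.cos(st[2]),np.sin(st[2])],[-np.sin(st[2]),np.cos(st[2])]])@(np.array(p[:2])-st[:2])
print(env.move_l(place(st,[4.5,0,276.8])[0],rate=25,f_stop=6))
s=env.read_state();print(inv(s["tool_pos"]),s["width"],s["tool_pos"],s["force"],s["wrist_torque"],s["time_s"])
snap("wrist","w5"); snap("scene","s5")
im=cv2.imread("pics/w5.png");cv2.imwrite("pics/w5c.png",cv2.resize(im[180:320,290:460],None,fx=4.5,fy=4.5,interpolation=cv2.INTER_CUBIC))
a=cv2.imread("pics/s5.png")
cv2.imwrite("pics/s5c.png",cv2.resize(a[225:285,370:440],None,fx=10,fy=10,interpolation=cv2.INTER_CUBIC))
E
```

```text
True
[1.3 0.1] 7.9667584237855475 [ 570.18 -222.71  275.7 ] [ 0.35 -0.33 -3.17] [-0.08  0.05 -0.01] 12.525
```

View pics/w5c.png

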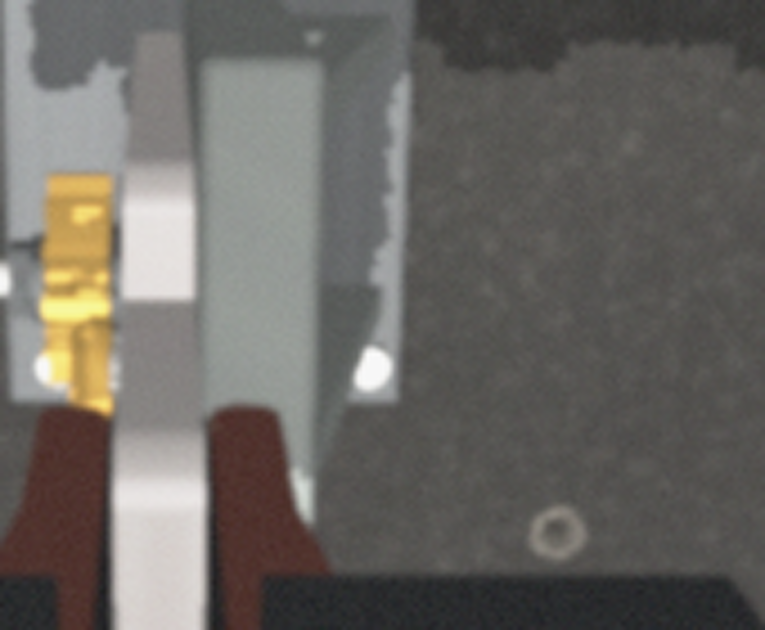

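View pics/s5c.png

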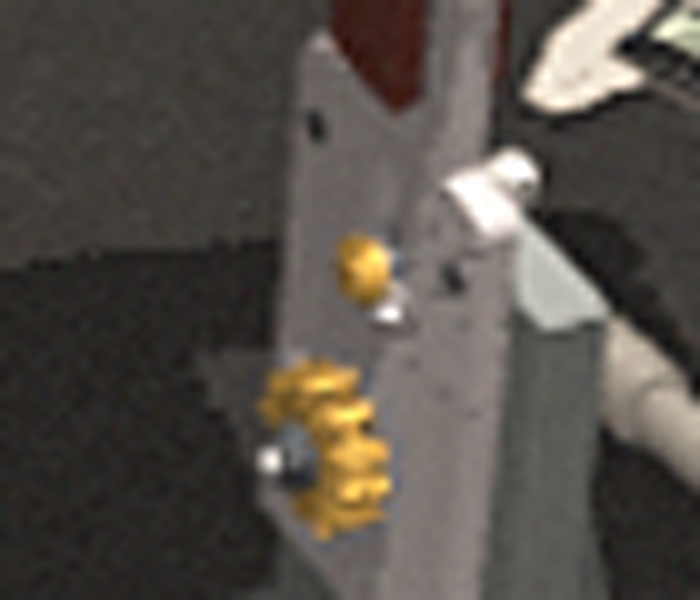

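```bash
python3 - <<'E'
from h import *
np.set_printoptions(precision=2,suppress=True)
st=[568.9,-222.5,-.237]
inv=lambda p:np.array([[np.cos(st[2]),np.sin(st[2])],[-np.sin(st[2]),np.cos(st[2])]])@(np.array(p[:2])-st[:2])
env.move_l(place(st,[-.2,0,276.3])[0],rate=20); env.hold(.2)
s=env.read_state();print(inv(s["tool_pos"]),s["tool_pos"],s["force"])
print(env.move_l(place(st,[-.2,0,251])[0],rate=25,f_stop=7))
s=env.read_state();print(inv(s["tool_pos"]),s["width"],s["tool_pos"],s["force"],s["wrist_torque"],s["time_s"])
snap("wrist","w6"); snap("scene","s6")
im=cv2.imread("pics/w6.png");cv2.imwrite("pics/w6c.png",cv2.resize(im[180:320,290:460],None,fx=4.5,fy=4.5,interpolation=cv2.INTER_CUBIC))
a=cv2.imread("pics/s6.png")
cv2.imwrite("pics/s6c.png",cv2.resize(a[225:285,370:440],None,fx=10,fy=10,interpolation=cv2.INTER_CUBIC))
E
```

```text
[-0.24  0.01] [ 568.67 -222.43  276.24] [-0.43  0.26 -3.73]
True
[-0.31  0.01] 8.05518886552282 [ 568.61 -222.42  253.64] [-0.74  0.98  5.66] [0.01 0.22 0.01] 13.9167
```

View pics/w6c.png

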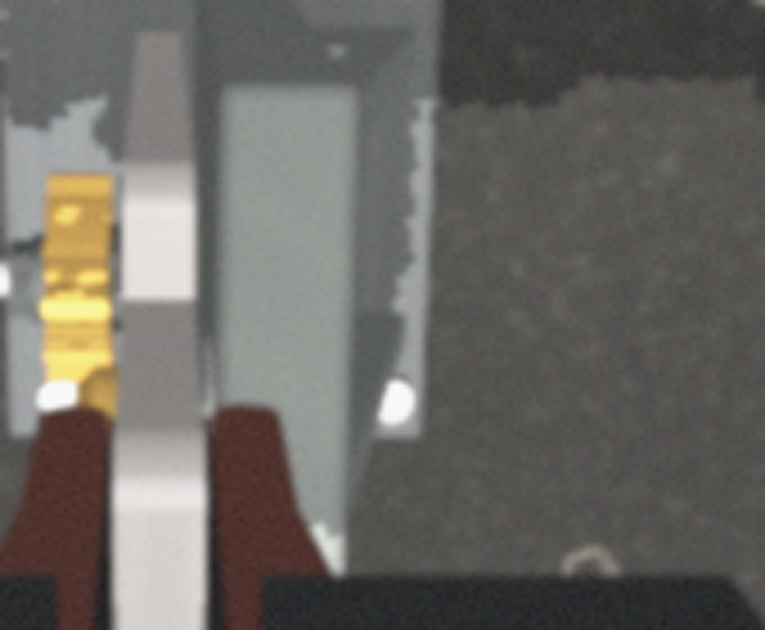

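View pics/s6c.png

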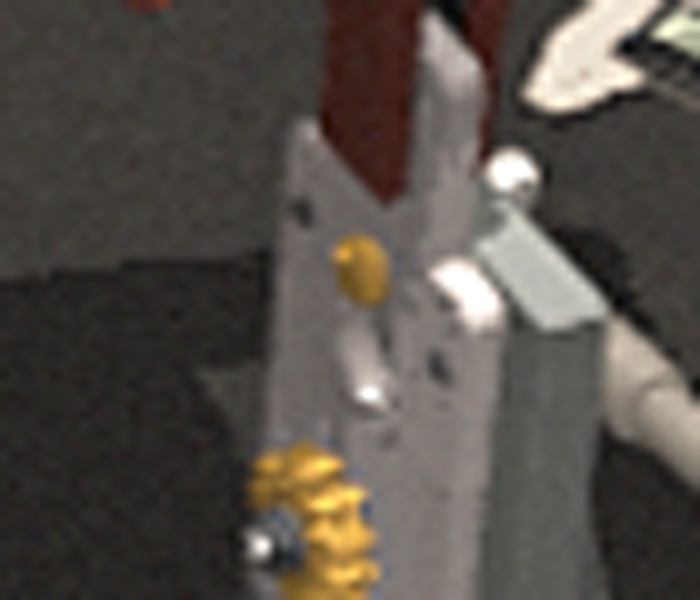

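```bash
python3 - <<'E'
from h import *
np.set_printoptions(precision=2,suppress=True)
set_gripper(40); env.hold(.3)
s=env.read_state();print(s["width"],s["force"],s["tool_pos"],s["time_s"])
snap("wrist","w7")
p=s["tool_pos"]; env.move_l([p[0],p[1],400],rate=100)
set_gripper(80)
env.reach([400,-60,420],qA(0)); env.hold(.5)
s=env.read_state();print(s["width"],s["force"],s["time_s"])
snap("scene","s8"); snap("top","t8")
a=cv2.imread("pics/s8.png")
cv2.imwrite("pics/s8c.png",cv2.resize(a[200:320,350:460],None,fx=5,fy=5,interpolation=cv2.INTER_CUBIC))
E
```

```text
39.925773421837796 [0.52 0.17 0.63] [ 567.74 -222.07  252.29] 15.0
79.8726308888648 [ 0.35  0.28 -0.2 ] 18.8833
```

View pics/s8.png

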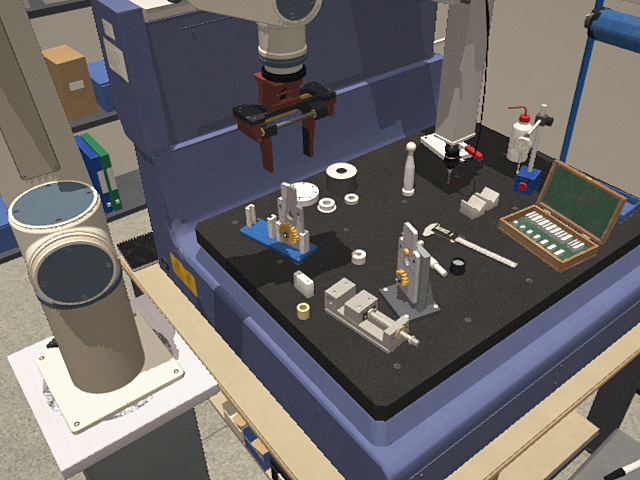

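View pics/s8c.png

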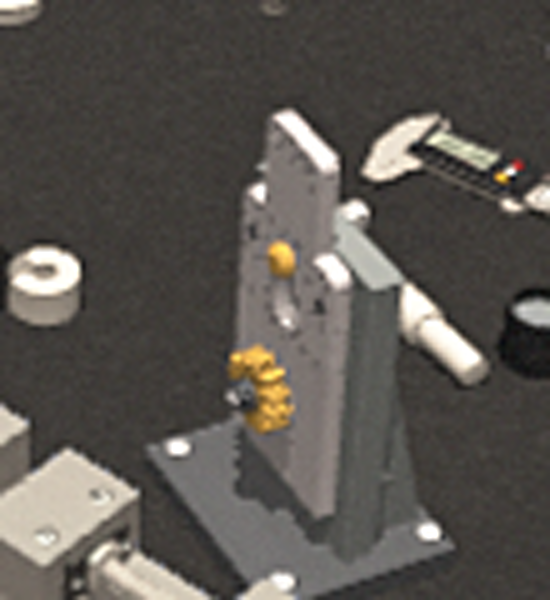

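View pics/t8.png

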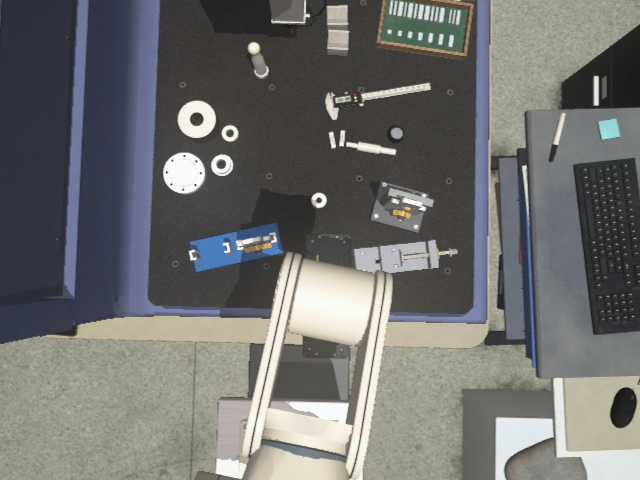

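```bash
python3 - <<'E'
from h import *
a=cv2.imread("pics/scene0.png").astype(int);b=viewer.camera("scene").astype(int);c=cv2.imread("pics/s8.png").astype(int)
for n,(x,y) in dict(block=(303,284),bush=(303,311),ring=(358,257),c20=(288,230)).items():
    print(n,np.abs(a-b)[y-12:y+12,x-12:x+12].mean())
print("plate motion",np.abs(b-c)[220:310,390:445].mean())
workorder.sign_off()
E
```

```text
block 9.428819444444445
bush 2.6024305555555554
ring 8.299768518518519
c20 13.507523148148149
plate motion 2.2317171717171718
the job is handed in; nothing more can be done
```

The 12-tooth carrier is hanging on the stud with its gear to the front. The gripper has let go and moved well clear, and I handed the job in at about 19 s of the 48 s.

- **Lift:** I took the carrier by its tab (fingers closed to 7.9 mm), raised it clear of the rack and carried it over the 20-tooth carrier.
- **Entry:** The large end of the keyhole passed over the stud head. The move stopped on light contact, probably the board. The scene picture showed the head through the plate.
- **Seating:** I backed off 1.5 mm and slid the plate down. It met resistance at a tool height of 253.6 mm; I had expected about 254 mm for fully home.
- **Release:** The last pictures show the plate upright against the board, and it did not move between the final two pictures.

**Checks on the other parts:**
- By eye, the 20-tooth carrier and the three bystanders are where they started.
- A before-and-after pixel comparison was weaker evidence. The bush matched within noise, but the block, the ring and the 20-tooth carrier showed moderate differences (8 to 14 grey levels). I put these down to the arm's shadow and the now empty rack station, but did not check this separately.
- The cameras disagreed by 1 to 2 mm on the stud and rack positions. Comparing the plate with the stud in the wrist picture was enough for the fit.

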